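# Unlock the instrument box and hold its sprung lid open at the clip

## Task

Unlock the red instrument box by pressing its three white keys right down and letting each come up again, one at a time and with the lid still shut: first the round key, then the square one, then the long one. Then take the lid by its grip, slide it open against its spring until the lid's pointer is level with the middle of the aluminium clip on the box's rim, and finish while still holding it there; the lid springs shut if it is let go. Leave the glass cube, the pencil and the eraser where they lie.

Things in the scene. Friction and masses are not known exactly. Their poses are not given: they have to be found in the camera images.
- case: Red plastic instrument box screwed to the desk, 150 (its x) x 280 (its y) x 45 mm high. Origin: centre of its underside, on the desk. Its x axis points to the long rim that carries the clip, z up. The 70 mm at its +y end are the key panel (top 45 mm up); the rest is covered by the lid, whose top is 43 mm up and which slides out over the -y end of the box.
- lid (a joint): Travel of the sliding lid in m: 0 shut (against its stop), growing as it slides along the box's -y, at most 0.11. The spring always pulls it shut: about 3 N when shut, plus 0.05 N per mm of travel.
- grip (a point): Foot of the lid's pull, a grey plastic upright rib fixed on top of the lid: 60 mm long along the box's x, 14 mm thick along the box's y (the slide direction), 32 mm tall. The point is the centre of its foot, on the lid's top, 43 mm above the desk; axes as the box's. With the lid shut it is 40 mm from the box's centre towards -y. It moves with the lid.
- pointer (a point): Outer end of the pointer, a flat steel strip 4 mm wide on the lid that runs from the grip, at mid-thickness, towards the clip's rim; 64 mm from the grip point along the box's x, 45 mm above the desk. Moves with the lid.
- clip: Aluminium clip pinched fixed on the box's +x rim, 12 mm wide along the rim, standing up to 17 mm above the rim and reaching 30 mm out from it, holding nothing: the mark. Origin: middle of its width, on the rim's top (45 mm above the desk), 72 mm from the box's centre line; axes as the box's. With the lid shut it is 45 to 90 mm further towards the box's -y than the pointer.
- key_round_top (a point): Centre of the top face of the round key (white plastic, 20 mm across). Unpressed it is 60 mm above the desk and stands 12 mm above its black bezel (34 x 54 x 3 mm). The three keys stand in a row along the box's x, 46 mm apart, in any order.
- key_round (a joint): Press depth of the round key in m: 0 up, 0.005 fully down (about 5 N); springs back.
- key_square_top (a point): Centre of the top face of the square key (white plastic, 22 x 22 mm); heights as for the round key.
- key_square (a joint): Press depth of the square key in m: 0 up, 0.005 fully down (about 5 N); springs back.
- key_long_top (a point): Centre of the top face of the long key (white plastic, 14 mm along the box's x, 42 mm along its y); heights as for the round key.
- key_long (a joint): Press depth of the long key in m: 0 up, 0.005 fully down (about 5 N); springs back.
- cube: Clear glass cube, 50 mm, loose on the desk beyond the box's clip side, at the key end; origin at the centre of its underside. Bystander.
- pencil: Black mechanical pencil, about 125 mm long, 9 mm thick, lying loose on the desk on the box's -x side (no clip); origin on its underside near mid-length, x along it. Bystander.
- eraser: White eraser, 22 x 50 x 13 mm, loose on the desk beyond the box's clip side, near its middle; origin at the centre of its underside. Bystander.

How it is judged:
By the outcome, as a careful person would: the job done as asked, in the order asked, and still so for the second after the job is handed in, while the arm keeps its last pose, push and grip.
It also fails if it takes over 48 s, if anything falls off the work surface, if the arm or the gripper's body presses on something with over 40 N, if the wrist force passes 120 N, or if a joint passes its speed limit or range.

## Robot

A 6-joint arm with a two-finger parallel gripper is mounted at the origin on the work surface. World frame = base frame: x ahead of the robot, y to its left, z up, the work surface at z = 0. Lengths are in m, angles in rad, forces in N, time in s.
With the tool pointing down it reaches from about 0.25 to 0.775 m from the base axis. Payload 4 kg.
Tool frame: the origin (TCP) lies midway between the tips of the shut fingers; the grasp point (between the pads) lies 19 mm behind it; z points along the fingers, y is the line along which they close (so a half turn about z gives the same grasp; the last joint's range is limited). The gripper opens to 85 mm and grips with 20 to 120 N. Pads are 22 mm wide; open, the fingers measure 114 mm over their backs; the gripper's body (76 mm by 85 mm) begins 54 mm behind the grasp point. The pads swing forward as they close: fully open they stand 13 mm farther back than shut.
Start: joints at [-1.38, 0.087, 1.371, -0, 1.684, -0.103], TCP at [0.159, -0.526, 0.231] pointing down, gripper open.
Joint ranges: [-3.1, 3.1], [-0.76, 2.03], [0.27, 2.55], [-1.08, 4.22], [0.17, 2.65], [-2.57, 2.57]. Speed limits (rad/s): [2.79, 2.79, 3.14, 3.14, 3.14, 3.14].

## Interface

Orientations are given as [roll, pitch, yaw] about the fixed x, y, z axes, in that order (R = Rz(yaw) Ry(pitch) Rx(roll)).
In Python, from plant import * gives the robot as it stands.
- The arm moves only by the tool send_rows, never from a script. Its argument "commands" is a list of rows, each a list of 6 numbers: the shift along the tool's x, y, z in mm, then the turn, a rotation vector about the tool's x, y, z in degrees. In form: [[tx, ty, tz, rx, ry, rz], ...]. A call has 1 to 20 rows; each row shifts and turns the commanded pose from where the row before left it, along the tool's axes as they then stand; what a row does not reach is not made up. A row lasts 1/10 s, in which the tool goes at most 50 mm and 8.59 degrees, less where a joint would pass 70% of its speed; a pose out of reach is approached as far as the arm can. A call is refused whole if a number of a shift passes 50 or a number of a turn 8.59, either way. A call with a gripper value outside its range is refused whole. "jaw" is the finger opening in mm, from 0 to 85.4, set as the call begins (left out, the last holds). The fingers move at their own pace and stop on an object; "force" is the grip in N (left out, the last holds). Time passes only in rows, so rows that do not move let the fingers close. It gives the time, the measured TCP pose, the force, the opening and the grip force at its end, in the units of the state.
- get_obs(): the state, without advancing time (a new reading comes with each control period).
- read_camera(name): name is "scene" or "top" or "wrist"; returns the picture (400x640x3 uint8, red, green, blue); there is no depth.
- calibration(name): a dict with "mtx" (3x3 intrinsics, pixels), "pose" (4x4, takes a point from camera to world coordinates). Camera axes: x right, y up, looking along -z (the intrinsics and any distortion apply to the point x, -y, -z); pixel columns grow to the right and rows downward; lengths in m; the calibration is good to about 2 mm. A picture is of the moment at which its call begins: read the wrist's pose just before it. calibration takes no time and is no camera call; for the wrist camera it gives the pose at the moment of the call.
- finish_job(): hands the job in; it is judged then, once.
The state is a dict: "time": time; "joint_pos": joint angles; "joint_vel": joint speeds; "joint_efforts": joint torques, N m; "tool_pos": TCP position; "ee_rot": TCP orientation; "wrist_force": force on the tool from outside, world axes, zero at the start; "moment": the same for the moment, N m; "finger_gap": finger opening in m; "grasp_force": force on a finger pad.
Only numpy, scipy, OpenCV 4.12 (cv2) and the standard library are available. Lean on these libraries where they do the work, as an engineer would, in place of code of your own. Each camera call takes 0.05 s, during which the arm holds its last target. There are 200 camera calls.

## Working session

There is one attempt and no reset: what is moved stays moved. The work goes in short steps, Python scripts to look and compute and a tool call to move; the robot and the scene stay as the last step left them, time stands still between calls to the robot, and variables do not carry over. Pictures are saved under pics/ and viewed, at most 10 in all, crops included, and the job is handed in when it is done.

Besides the shell and the picture viewer there is one more tool, called by a JSON object that holds its "name" and its "arguments". send_rows: Moves the arm, as the interface text tells. Its arguments: {"type":"object","properties":{"commands":{"type":"array","items":{"type":"array","items":{"type":"number"}}},"jaw":{"type":"number"},"force":{"type":"number"}},"required":["commands"]}

```bash
mkdir -p pics; ls; python3 - <<'E'
from plant import *
import cv2
o=get_obs();print(o)
for n in("top","scene"):
    c=calibration(n);print(n,c)
    cv2.imwrite(f"pics/{n}0.png",cv2.cvtColor(read_camera(n),cv2.COLOR_RGB2BGR))
E
```

```text
pics
{'time': 0.0, 'joint_pos': array([-1.38007008e+00,  8.79769867e-02,  1.37229568e+00, -2.60065212e-05,
        1.68360157e+00, -1.03119047e-01]), 'joint_vel': array([-0.00108941,  0.00100539,  0.00044238,  0.00088626, -0.0016437 ,
        0.0003928 ]), 'joint_efforts': array([ 3.14346717e-04, -3.51865089e+01, -3.13270497e+01, -3.04557707e-04,
        1.07361807e-02, -4.59366305e-06]), 'tool_pos': array([ 0.15917927, -0.52592803,  0.2301061 ]), 'ee_rot': array([-3.13932053e+00, -2.09147458e-04,  2.93842155e-01]), 'wrist_force': array([-0.93965037,  0.03235666,  0.43810121]), 'moment': array([-0.04395693,  0.03041922, -0.05467196]), 'grasp_force': 0.0, 'finger_gap': 0.08556717520579983}
top {'mtx': array([[397.2594767 ,   0.        , 319.06819378],
       [  0.        , 397.2594767 , 201.85046464],
       [  0.        ,   0.        ,   1.        ]]), 'pose': array([[-0.01481716,  0.9994165 , -0.0307752 ,  0.5405326 ],
       [-0.99970533, -0.01539928, -0.0187649 ,  0.03710381],
       [-0.01922787,  0.03048809,  0.99935017,  0.80033087],
       [ 0.        ,  0.        ,  0.        ,  1.        ]])}
scene {'mtx': array([[457.65001113,   0.        , 324.66988522],
       [  0.        , 457.65001113, 199.75719938],
       [  0.        ,   0.        ,   1.        ]]), 'pose': array([[-0.82882394, -0.40581846,  0.3851782 ,  0.86306263],
       [ 0.55930594, -0.58236873,  0.58993518,  0.43207068],
       [-0.01509085,  0.70438486,  0.70965783,  0.56091554],
       [ 0.        ,  0.        ,  0.        ,  1.        ]])}
```

View pics/top0.png

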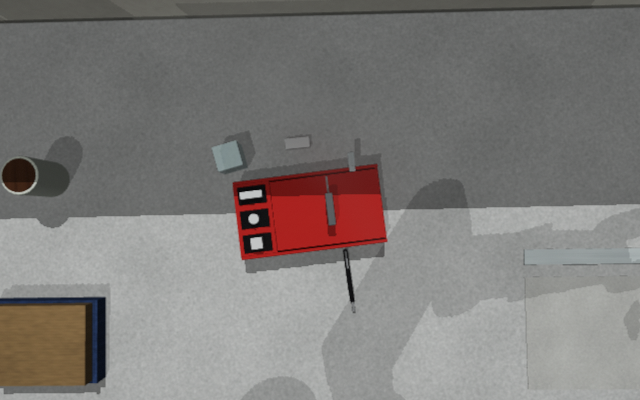

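View pics/scene0.png

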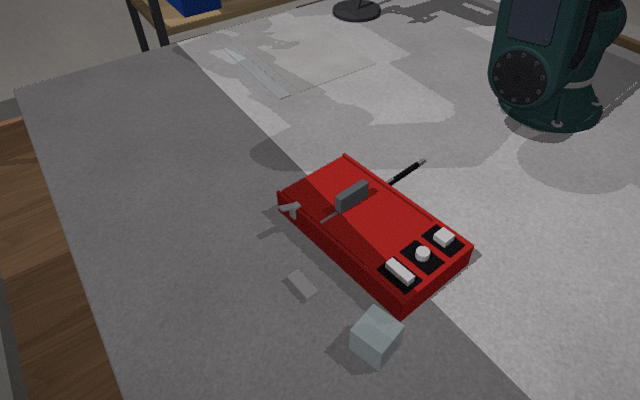

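The top picture shows the box with the long key at about (250,195), round at (253,219) and square at (257,243). The grip is near (330,208) and the clip near (352,162). I'll enlarge both pictures for better pixel positions.

```bash
python3 - <<'E'
import cv2
a=cv2.imread("pics/top0.png")[150:270,225:395]
cv2.imwrite("pics/topc.png",cv2.resize(a,None,fx=4.7,fy=4.7,interpolation=cv2.INTER_CUBIC))
a=cv2.imread("pics/scene0.png")[145:325,265:485]
cv2.imwrite("pics/scenec.png",cv2.resize(a,None,fx=3.3,fy=3.3,interpolation=cv2.INTER_CUBIC))
E
```

```text
(no output)
```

View pics/topc.png

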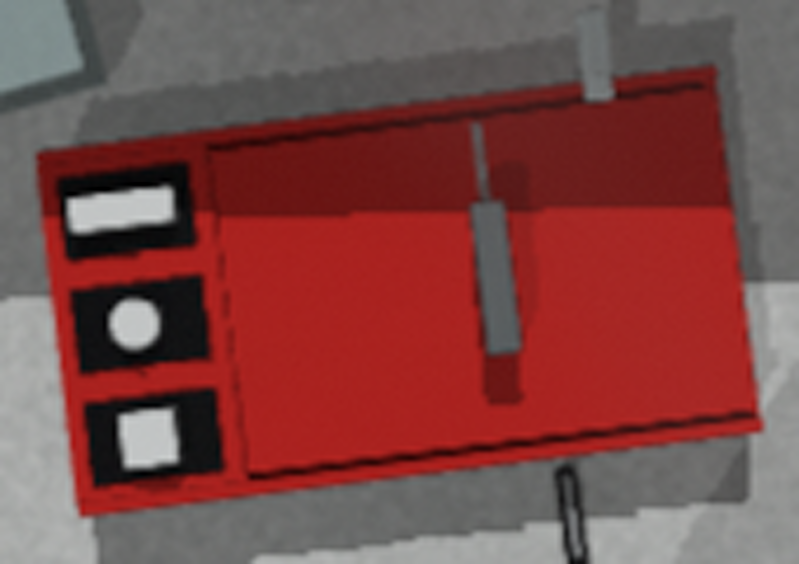

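View pics/scenec.png

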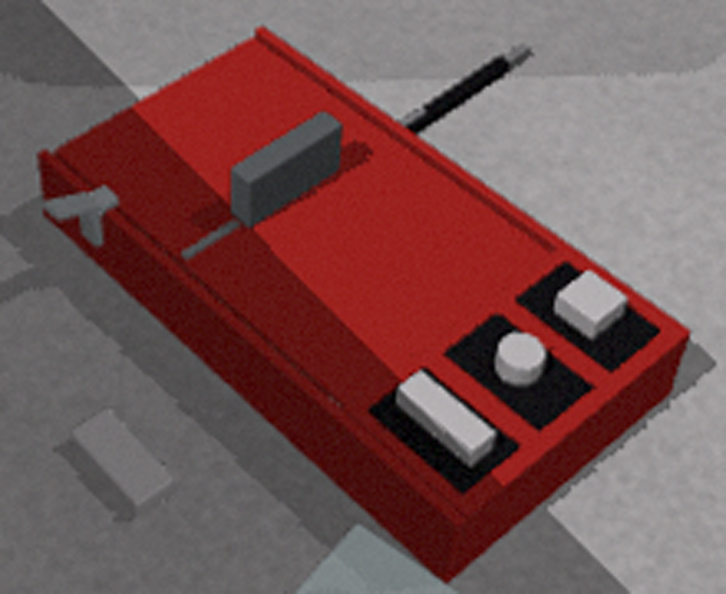

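The enlarged crops give usable pixel positions. In the top crop:
- Rim corners: (38,152), (717,66), (762,430), (82,515).
- Keys: long (121,209), round (134,323), square (149,438).
- Pointer end (477,122).
- Clip inner end (584..613,100).

In the scene crop:
- Key tops: round (521,352), square (591,297), long (446,409).

Next I'll fit the box pose.

```bash
cat > h.py <<'E'
import numpy as np, cv2
from plant import *
from scipy.optimize import least_squares
def proj(c,P):
    P=np.atleast_2d(P);T=np.linalg.inv(c["pose"]);q=P@T[:3,:3].T+T[:3,3]
    return np.c_[c["mtx"][0,0]*q[:,0]/-q[:,2]+c["mtx"][0,2], c["mtx"][1,1]*-q[:,1]/-q[:,2]+c["mtx"][1,2]]
def ray(c,uv,z):
    d=c["pose"][:3,:3]@np.array([(uv[0]-c["mtx"][0,2])/c["mtx"][0,0],-(uv[1]-c["mtx"][1,2])/c["mtx"][1,1],-1])
    o=c["pose"][:3,3];return o+d*(z-o[2])/d[2]
def un(p,o,f): return (np.array(p,float)+.5)/f-.5+np.array(o)
def B(p,b):
    c,s=np.cos(p[2]),np.sin(p[2]);b=np.atleast_2d(b)
    return np.c_[p[0]+c*b[:,0]-s*b[:,1],p[1]+s*b[:,0]+c*b[:,1],b[:,2]]
def inv(p,w):
    c,s=np.cos(p[2]),np.sin(p[2]);d=np.array(w)[:2]-p[:2]
    return np.array([c*d[0]+s*d[1],-s*d[0]+c*d[1]])
E
cat > fit.py <<'E'
from h import *
ct,cs=calibration("top"),calibration("scene")
tc=un([(38,152),(717,66),(762,430),(82,515),(121,209),(134,323),(149,438),(477,122)],(225,150),4.7)
sc=un([(45,152),(262,30),(688,335),(446,409),(521,352),(591,297),(185,253)],(265,145),3.3)
def mod(q):
    ky=q[3];g=-.04
    tb=[(.075,.14,.045),(.075,-.14,.045),(-.075,-.14,.045),(-.075,.14,.045),(.046,ky,.06),(0,ky,.06),(-.046,ky,.06),(.064,g,.045)]
    sb=[tb[i] for i in(1,2,3,4,5,6,7)]
    return proj(ct,B(q,tb))-tc, proj(cs,B(q,sb))-sc
for sel in("top","scene","both"):
    f=lambda q:np.concatenate([x.ravel() for x,k in zip(mod(q),("top","scene")) if sel in(k,"both")])
    r=least_squares(f,[.52,.03,.1,.105]);print(sel,r.x.round(4),np.abs(r.fun).max().round(2))
q=r.x
a,b=mod(q);print(a.round(1).tolist(),b.round(1).tolist())
np.save("q.npy",q)
print("keys long,round,square",B(q,[(.046,q[3],.06),(0,q[3],.06),(-.046,q[3],.06)]).round(4).tolist(),"grip",B(q,[(0,-.04,.043)]).round(4))
for z in(.045,.062):
    for p in((598,100),(592,10)): print(z,p,inv(q,ray(ct,un(p,(225,150),4.7),z)).round(4))
    for p in((45,208),(115,193),(97,240)): print("s",z,p,inv(q,ray(cs,un(p,(265,145),3.3),z)).round(4))
E
python3 fit.py
```

```text
top [0.5459 0.0699 0.1098 0.1052] 1.03
scene [0.5471 0.072  0.1021 0.1045] 2.23
both [0.5464 0.0709 0.1056 0.105 ] 2.36
[[-1.0, -0.9], [0.1, -0.5], [0.4, 0.5], [-1.5, 0.0], [-0.3, -0.6], [-0.3, -0.5], [-0.7, -0.4], [-0.4, -0.3]] [[-2.4, -0.6], [0.7, -2.2], [1.5, -1.4], [-0.2, -0.4], [0.1, -0.8], [0.5, -0.7], [-0.3, 0.1]]
keys long,round,square [[0.5811, 0.1801, 0.06], [0.5353, 0.1752, 0.06], [0.4896, 0.1704, 0.06]] grip [[0.5506 0.0311 0.043 ]]
0.045 (598, 100) [ 0.0663 -0.0903]
0.045 (592, 10) [ 0.1029 -0.0924]
s 0.045 (45, 208) [ 0.0954 -0.1053]
s 0.045 (115, 193) [ 0.0642 -0.0914]
s 0.045 (97, 240) [ 0.0893 -0.0728]
0.062 (598, 100) [ 0.0646 -0.089 ]
0.062 (592, 10) [ 0.1004 -0.0911]
s 0.062 (45, 208) [ 0.1039 -0.0911]
s 0.062 (115, 193) [ 0.0737 -0.0777]
s 0.062 (97, 240) [ 0.098  -0.0596]
```

{"name": "send_rows", "arguments": {"commands": [[0,0,0,0,0,5.4],[0,0,0,0,0,5.4],[24.9,-36.5,0,0,0,0],[24.9,-36.5,0,0,0,0],[24.9,-36.5,0,0,0,0],[24.9,-36.5,0,0,0,0],[24.9,-36.5,0,0,0,0],[24.9,-36.5,0,0,0,0],[24.9,-36.5,0,0,0,0],[24.9,-36.5,0,0,0,0],[24.9,-36.5,0,0,0,0],[24.9,-36.5,0,0,0,0],[24.9,-36.5,0,0,0,0],[24.9,-36.5,0,0,0,0],[24.9,-36.5,0,0,0,0],[24.9,-36.5,0,0,0,0],[24.9,-36.5,0,0,0,0],[24.9,-36.5,0,0,0,0],[24.9,-36.5,0,0,0,0],[0,0,0,0,0,0]], "jaw": 0}}

```text
time: 2.1
tool_pos: [0.5159, 0.1393, 0.2294]
ee_rot: [-3.14, 0.002, 0.111]
wrist_force: [-0.3, -0.5, -0.0]
finger_gap: -0.0001
grasp_force: 0.0
```

{"name": "send_rows", "arguments": {"commands": [[11.6,-16.8,15,0,0,0.3],[11.6,-16.8,25,0,0,0],[0,0,30,0,0,0],[0,0,25,0,0,0],[0,0,0,0,0,0],[0,0,0,0,0,0]]}}

```text
time: 2.7
tool_pos: [0.5343, 0.1703, 0.1362]
ee_rot: [3.141, 0.001, 0.1]
wrist_force: [0.7, 0.1, 1.2]
finger_gap: -0.0002
grasp_force: 0.0
```

```bash
python3 - <<'E'
from h import *
o=get_obs();c=calibration("wrist");im=read_camera("wrist")
cv2.imwrite("pics/w1.png",im[:,:,::-1])
np.savez("w1.npz",**c);q=np.load("q.npy")
print(o["tool_pos"],o["ee_rot"],o["wrist_force"])
print(proj(c,B(q,[(.046,q[3],.06),(0,q[3],.06),(-.046,q[3],.06),(.064,-.04,.045),(.072,-.09,.045)])).round(1).tolist(),proj(c,[o["tool_pos"]]))
E
```

```text
[0.53428154 0.1703274  0.13615442] [3.14119609e+00 1.28746206e-03 9.95570758e-02] [0.66203542 0.09096063 1.2111297 ]
[[307.2, 155.3], [308.1, 217.3], [309.0, 271.8], [509.3, 125.2], [582.1, 113.1]] [[314.57772538 273.42133577]]
```

View pics/w1.png

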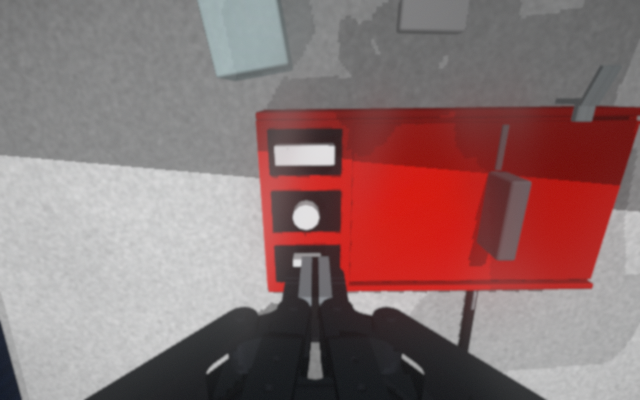

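The wrist picture agrees with the fit to about 2 px: round key at (307,215), long key at (305,155), pointer end at (505,125). Now I'll press the round key.

{"name": "send_rows", "arguments": {"commands": [[1.5,-5.4,20,0,0,0],[0,0,25,0,0,0],[0,0,20,0,0,0],[0,0,6,0,0,0],[0,0,0,0,0,0],[0,0,0,0,0,0]]}}

```text
time: 3.35
tool_pos: [0.537, 0.1766, 0.0675]
ee_rot: [-3.141, -0.004, 0.1]
wrist_force: [0.2, 0.0, 0.1]
finger_gap: 0.0002
grasp_force: 0.0
```

{"name": "send_rows", "arguments": {"commands": [[-1,0,4,0,0,0],[0,0,3,0,0,0],[0,0,2,0,0,0],[0,0,2,0,0,0],[0,0,1,0,0,0],[0,0,0,0,0,0]]}}

```text
time: 3.95
tool_pos: [0.5354, 0.1765, 0.055]
ee_rot: [-3.141, -0.002, 0.1]
wrist_force: [-1.1, -0.1, 8.2]
finger_gap: -0.0001
grasp_force: 3.8
```

{"name": "send_rows", "arguments": {"commands": [[0,0,0.8,0,0,0],[0,0,0.7,0,0,0],[0,0,0,0,0,0],[0,0,0,0,0,0]]}}

```text
time: 4.35
tool_pos: [0.5355, 0.1765, 0.055]
ee_rot: [-3.142, -0.003, 0.1]
wrist_force: [-2.7, -0.7, 12.6]
finger_gap: 0.0003
grasp_force: 6.5
```

{"name": "send_rows", "arguments": {"commands": [[0,0,-8,0,0,0],[0,0,-16,0,0,0],[0,0,0,0,0,0],[-20,0,0,0,0,0],[-26,0.5,0,0,0,0],[0,0,0,0,0,0],[0,0,5,0,0,0],[0,0,5,0,0,0],[0,0,0,0,0,0],[0,0,0,0,0,0]]}}

```text
time: 5.35
tool_pos: [0.4891, 0.1712, 0.0652]
ee_rot: [3.141, 0.001, 0.1]
wrist_force: [-0.1, 0.3, 0.3]
finger_gap: -0.0003
grasp_force: 0.0
```

{"name": "send_rows", "arguments": {"commands": [[0,0,3,0,0,0],[0,0,2,0,0,0],[0,0,2,0,0,0],[0,0,2,0,0,0],[0,0,1.5,0,0,0],[0,0,1,0,0,0],[0,0,0.8,0,0,0],[0,0,0,0,0,0],[0,0,0,0,0,0]]}}

```text
time: 6.25
tool_pos: [0.4891, 0.1713, 0.055]
ee_rot: [3.141, -0.001, 0.1]
wrist_force: [-3.4, -1.5, 7.8]
finger_gap: 0.0001
grasp_force: 4.4
```

{"name": "send_rows", "arguments": {"commands": [[0,0,0.8,0,0,0],[0,0,0.7,0,0,0],[0,0,0,0,0,0],[0,0,0,0,0,0]]}}

```text
time: 6.65
tool_pos: [0.4892, 0.1713, 0.0549]
ee_rot: [3.141, -0.001, 0.1]
wrist_force: [-5.7, -1.5, 15.4]
finger_gap: -0.0001
grasp_force: 7.5
```

{"name": "send_rows", "arguments": {"commands": [[0,0,-8,0,0,0],[0,0,-20,0,0,0],[0,0,0,0,0,0],[32,0,0,0,0,0],[40,0,0,0,0,0],[20,-0.3,0,0,0,0],[0,0,5,0,0,0],[0,0,9,0,0,0],[0,0,0,0,0,0],[0,0,0,0,0,0]]}}

```text
time: 7.65
tool_pos: [0.5787, 0.1806, 0.0648]
ee_rot: [3.141, 0.003, 0.1]
wrist_force: [0.2, 0.3, 0.3]
finger_gap: -0.0001
grasp_force: 0.0
```

{"name": "send_rows", "arguments": {"commands": [[2,0,3,0,0,0],[0,0,2,0,0,0],[0,0,2,0,0,0],[0,0,2,0,0,0],[0,0,1.5,0,0,0],[0,0,1,0,0,0],[0,0,1,0,0,0],[0,0,0.8,0,0,0],[0,0,0,0,0,0],[0,0,0,0,0,0]]}}

```text
time: 8.65
tool_pos: [0.5825, 0.181, 0.055]
ee_rot: [3.142, -0.001, 0.1]
wrist_force: [-4.2, -0.2, 10.8]
finger_gap: 0.0001
grasp_force: 5.4
```

{"name": "send_rows", "arguments": {"commands": [[0,0,0.8,0,0,0],[0,0,0,0,0,0],[0,0,0,0,0,0]]}}

```text
time: 8.95
tool_pos: [0.5825, 0.181, 0.055]
ee_rot: [3.142, -0.001, 0.1]
wrist_force: [-6.3, -1.1, 14.1]
finger_gap: 0.0
grasp_force: 6.7
```

{"name": "send_rows", "arguments": {"commands": [[0,0,-8,0,0,0],[0,0,-20,0,0,0],[0,0,-14,0,0,0],[-12,36,0,0,0,0],[-12,40,0,0,0,0],[-12,40,0,0,0,0],[-10.7,30,0,0,0,0],[0,0,0,0,0,0],[0,0,0,0,0,0],[0,0,0,0,0,0]], "jaw": 85}}

```text
time: 9.95
tool_pos: [0.5508, 0.0318, 0.0939]
ee_rot: [-3.141, -0.0, 0.101]
wrist_force: [-0.2, 0.7, 0.4]
finger_gap: 0.0852
grasp_force: 0.0
```

```bash
python3 - <<'E'
from h import *
o=get_obs();c=calibration("wrist");im=read_camera("wrist")
cv2.imwrite("pics/w2.png",im[:,:,::-1])
np.savez("w2.npz",**c);q=np.load("q.npy")
print(o["tool_pos"],o["ee_rot"],o["wrist_force"],inv(q,o["tool_pos"]))
print(proj(c,B(q,[(.03,-.04,.075),(-.03,-.04,.075),(.064,-.04,.045),(.072,-.09,.045),(.075,-.14,.045),(.046,q[3],.06)])).round(1).tolist())
E
```

```text
[0.55080167 0.03183254 0.09389013] [-3.14111068e+00 -3.92104888e-04  1.00792189e-01] [-0.17533695  0.7005697   0.3845405 ] [ 0.00028071 -0.03927008]
[[315.6, 206.9], [316.1, 300.9], [315.2, 136.3], [400.4, 121.9], [486.8, 116.1], [61.0, 173.1]]
```

View pics/w2.png

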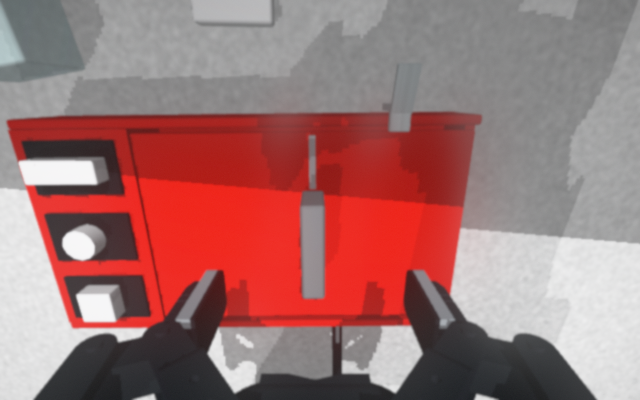

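The grip rib runs from (313,194) to (314,298), centred between the fingers. The pointer tip is at (312,136), and the clip's inner end is at (390–411,130). Going down to grasp.

{"name": "send_rows", "arguments": {"commands": [[0,-0.8,15,0,0,0.2],[0,0,15,0,0,0],[0,0,12,0,0,0],[0,0,3,0,0,0],[0,0,0,0,0,0],[0,0,0,0,0,0]]}}

```text
time: 10.6
tool_pos: [0.5507, 0.0318, 0.0491]
ee_rot: [3.141, -0.0, 0.097]
wrist_force: [-0.2, -0.5, 0.1]
finger_gap: 0.0851
grasp_force: 0.0
```

{"name": "send_rows", "arguments": {"commands": [[0,0,0,0,0,0],[0,0,0,0,0,0],[0,0,0,0,0,0],[0,0,0,0,0,0],[0,0,0,0,0,0],[0,0,0,0,0,0],[0,0,0,0,0,0],[0,0,0,0,0,0]], "jaw": 0, "force": 60}}

```text
time: 11.4
tool_pos: [0.5505, 0.0324, 0.0493]
ee_rot: [-3.141, -0.0, 0.097]
wrist_force: [-2.8, 3.3, 3.4]
finger_gap: 0.0131
grasp_force: 60.2
```

```bash
cat > clip.py <<'E'
from h import *
q=np.load("q.npy");w=dict(np.load("w2.npz"));t=calibration("top")
print("pointer w2",inv(q,ray(w,(312,136),.045)),"clip w2",[inv(q,ray(w,(400,130.5),z)).round(4) for z in(.045,.062)], "outer",[inv(q,ray(w,(407,64),z)).round(4) for z in(.045,.062)])
print("pointer top",inv(q,ray(t,un((477,122),(225,150),4.7),.045)),"clip top",[inv(q,ray(t,un((598.5,100),(225,150),4.7),z)).round(4) for z in(.045,.062)])
# triangulate clip inner end
f=lambda P:np.concatenate([(proj(w,[P])-[400,130.5]).ravel(),(proj(t,[P])-un((598.5,100),(225,150),4.7)).ravel()])
r=least_squares(f,[.6,-.02,.05]);print(r.x,r.fun,inv(q,r.x))
E
python3 clip.py
```

```text
pointer w2 [ 0.06419798 -0.03809369] clip w2 [array([ 0.0671, -0.0901]), array([ 0.0688, -0.0857])] outer [array([ 0.1031, -0.0911]), array([ 0.1015, -0.0865])]
pointer top [ 0.06339048 -0.04061385] clip top [array([ 0.0663, -0.0905]), array([ 0.0646, -0.0892])]
[ 0.62235631 -0.01257373  0.04177268] [-0.03065724  0.02559511  0.08603528 -0.10304561] [ 0.06675471 -0.090973  ]
```

{"name": "send_rows", "arguments": {"commands": [[0,2,0,0,0,0],[0,3,0,0,0,0],[0,4,0,0,0,0],[0,4,0,0,0,0],[0.2,4,0,0,0,0],[0,4,0,0,0,0],[0,4,0,0,0,0],[0,4,0,0,0,0],[0.2,4,0,0,0,0],[0,4,0,0,0,0],[0,4,0,0,0,0],[0,3,0,0,0,0],[0,2,0,0,0,0],[0,0,0,0,0,0],[0,0,0,0,0,0]]}}

```text
time: 12.9
tool_pos: [0.5556, -0.0139, 0.0493]
ee_rot: [-3.141, -0.001, 0.096]
wrist_force: [-0.4, 4.4, 5.6]
finger_gap: 0.0128
grasp_force: 60.6
```

```bash
python3 - <<'E'
from h import *
o=get_obs();c=calibration("wrist");im=read_camera("wrist");np.savez("w3.npz",**c)
cv2.imwrite("pics/w3full.png",im[:,:,::-1])
t=read_camera("top");cv2.imwrite("pics/top3.png",t[:,:,::-1])
f=lambda a:cv2.resize(a,None,fx=5,fy=5,interpolation=cv2.INTER_CUBIC)
cv2.imwrite("pics/w3.png",f(im[40:160,250:400,::-1]))
q=np.load("q.npy");print(o["tool_pos"],o["wrist_force"],o["finger_gap"],inv(q,o["tool_pos"]))
E
```

```text
[ 0.55562642 -0.01393813  0.04928634] [-0.36448406  4.41258418  5.56098909] 0.012836082219111072 [ 0.00025288 -0.08529434]
```

View pics/w3.png

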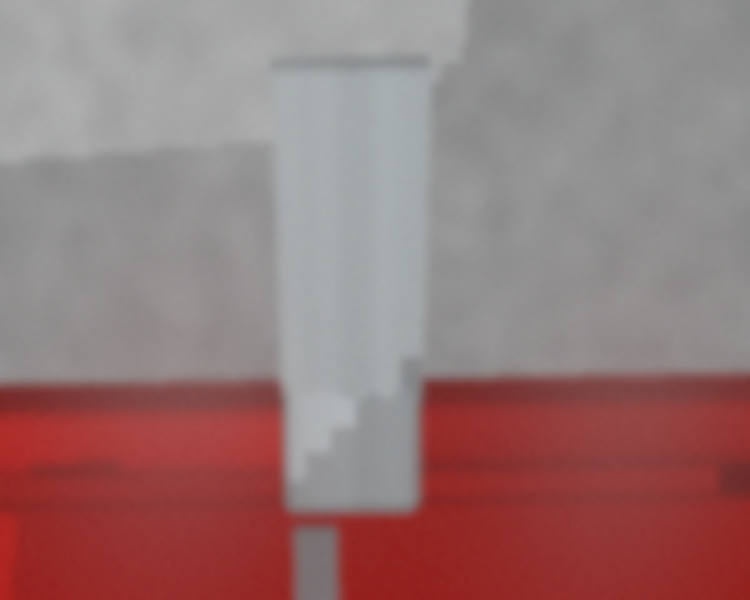

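The clip is centred at crop x≈353 (edges 285–421) and the pointer at x≈317 (295–340, 4 mm wide, so 11.25 crop px per mm). About 3.2 mm remain.

{"name": "send_rows", "arguments": {"commands": [[0,1.2,0,0,0,0],[0,1.2,0,0,0,0],[0,0.8,0,0,0,0],[0,0,0,0,0,0],[0,0,0,0,0,0],[0,0,0,0,0,0]]}}

```text
time: 13.6
tool_pos: [0.5559, -0.017, 0.0493]
ee_rot: [-3.141, -0.001, 0.096]
wrist_force: [-0.7, 5.5, 5.0]
finger_gap: 0.0129
grasp_force: 60.6
```

```bash
python3 - <<'E'
from h import *
o=get_obs();im=read_camera("wrist")
f=lambda a:cv2.resize(a,None,fx=5,fy=5,interpolation=cv2.INTER_CUBIC)
cv2.imwrite("pics/w4.png",f(im[40:160,250:400,::-1]))
q=np.load("q.npy");print(o["tool_pos"],o["wrist_force"],o["finger_gap"],inv(q,o["tool_pos"]))
E
```

```text
[ 0.55594344 -0.01699029  0.04927112] [-0.7241258   5.52819303  5.00818555] 0.012919748849243864 [ 0.00024634 -0.08836291]
```

View pics/w4.png

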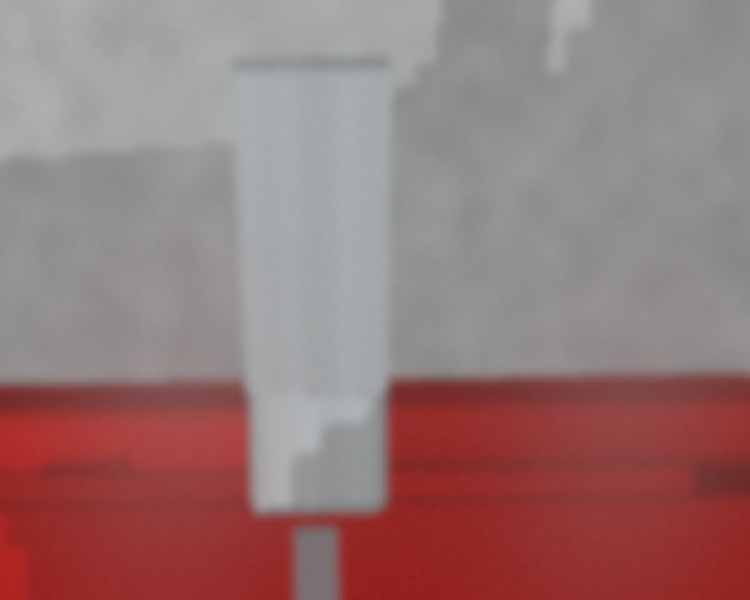

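The pointer (centre x≈317) is level with the clip's middle (x≈319.5), within about 0.3 mm. The grip is firm, so I'm handing in.

```bash
python3 -c "
from plant import *
print(finish_job())"
```

```text
the job is handed in; nothing more can be done
None
```

I pressed the round, square and long keys fully down and let each up in that order, then slid the lid open until its pointer was within about 0.3 mm of the clip's middle, and handed the job in at about 14 s with the grip still held at 60 N.

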